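# Tighten the cupboard uplight's lens ring with a two-pin spanner

## Task

The lens ring sunk in the round dark uplight on the cupboard shelf has worked loose. Take the red-handled two-pin spanner from its grey stand, let its pins drop into the ring's two holes and turn the ring clockwise (seen from above) until it comes up against its stop, gently and without ever pressing or twisting hard on the lamp or touching the lamp with the gripper. Then put the spanner back upright in its stand, let go, and leave the mug, the brush and the bottle of cleaner where they are.

Things in the scene. Friction and masses are not known exactly. Their poses are not given: they have to be found in the camera images.
- lamp: round dark steel uplight fixed to the shelf, 110 mm across, 42 mm high; origin at the centre of its underside, z up. Its round well is 66 mm across, the mouth bevelled out to 76 mm over the top 5 mm. The bright lens ring lies in the well, concentric. More than 50 N in all (pressing and twisting) between spanner and lamp damages it
- ring_top (a point): point fixed to the lamp, on its axis, level with the lens ring's flat top, 28 mm above the shelf and 14 mm below the rim. Ring: 65 mm outside, 26 mm inside, 8 mm thick. Its two round through holes, 9 mm, lie opposite each other 22 mm from the axis; at the start their line lies anywhere within 0.5 rad either way of the lamp's x axis: not measured, so see it or feel for it
- ring (a joint): turn of the lens ring, rad, clockwise from above counted positive: starts at 0 to 0.2, hard stop (fully tight) at 0.65, stays where left. It counts from where this lamp's thread begins, so it does not tell where the holes are. About 0.2 N m turns the ring, anywhere; pins pressed on it lightly (about 5 N) slide over it and do not drag it along
- spanner_handle (a point): centre of the spanner's red flat handle, the place to grip: 52 mm long (spanner's x), 12 mm thick (spanner's y, the way to close on it), 38 mm high (19 mm above and below this point). z is the spanner's upright axis. It is 49 mm above the pins' tips. The spanner is steel, 0.2 kg
- spanner_foot (a point): point half-way between the spanner's two pin tips. Pins 6 mm thick, bevelled tips, 6 mm long, 22 mm either side of the axis along the spanner's x, under a disc 63.6 mm across, 10 mm thick, lower edge bevelled, that fits the lamp's well with 1 mm play and so centres the spanner. Height over the shelf: 28 mm with the pins resting on the ring, 22 mm with them fully in its holes
- stand: grey round spanner stand fixed to the shelf, 90 mm across, 21 mm high; origin at the centre of its underside. The spanner's disc rests on its ledge, 14 mm above the shelf (pins hang free in the 54 mm bore, tips 8 mm above the shelf), inside a lip 71 mm across, bevelled to 79 mm at the top; any bearing will do
- mug_mid (a point): middle (46 mm up) of the white ceramic mug, 82 mm across, 92 mm high, not to be disturbed
- brush_mid (a point): blue cleaning brush, 200 mm long, lying on the shelf, not to be disturbed; the point is 10 mm above its underside at its middle
- cleaner_mid (a point): middle (95 mm up) of the green cleaner bottle, 68 mm across, 190 mm high, not to be disturbed

How it is judged (in metres and radians):
On the way, in this order (a step that is already met when the one before it is completed fails the run):
1. the spanner's pins are in the ring's holes: the pins' tips at least 3 mm below the ring's top, on the lamp's axis within 4 mm (z of spanner_foot in the frame of lamp below 0.025 m and horizontal distance between spanner_foot and lamp below 0.004 m), for 0.2 s.
2. with the pins still in the holes, the ring is turned to its stop (within 0.04 rad) (value of joint ring above 0.61 rad and z of spanner_foot in the frame of lamp below 0.026 m and horizontal distance between spanner_foot and lamp below 0.005 m), for 0.1 s.
At the end, for the whole second after the job is handed in: the lens ring is within 0.04 rad of its stop, and the spanner stands released, still and upright (within 0.1 rad) in its stand, its disc down on the ledge (within 2.5 mm) and its axis within 7 mm of the stand's (value of joint ring above 0.61 rad and horizontal distance between spanner_foot and stand below 0.007 m and z of spanner_foot in the frame of stand below 0.0105 m and angle between spanner_foot's own z axis and vertical below 0.1 rad and linear speed of spanner below 0.02 m/s); the robot touches nothing.
It fails at once if the spanner presses or twists on the lamp with more than 50 N in all (contact force between spanner and lamp above 50 N).
It fails at once if the gripper or arm pushes on the lamp (over 3 N) (contact force between any of the arm, the fingers and lamp above 3 N).
It fails at once if the mug is moved by more than 20 mm (distance of mug_mid from where it was at the start of the episode above 0.02 m).
It fails at once if the brush is moved by more than 20 mm (distance of brush_mid from where it was at the start of the episode above 0.02 m).
It fails at once if the cleaner bottle is moved by more than 20 mm (distance of cleaner_mid from where it was at the start of the episode above 0.02 m).
It also fails if it takes over 72 s, if anything falls off the work surface, if the arm or the gripper's body presses on something with over 40 N, if the wrist force passes 120 N, or if a joint passes its speed limit or range.

## Robot

A 6-joint arm with a two-finger parallel gripper is mounted at the origin on the work surface. World frame = base frame: x ahead of the robot, y to its left, z up, the work surface at z = 0. Lengths are in m, angles in degrees, forces in N, time in s.
With the tool pointing down it reaches from about 0.35 to 0.875 m from the base axis. Payload 4.2 kg.
Tool frame: the origin (TCP) lies midway between the tips of the shut fingers; the grasp point (between the pads) lies 19 mm behind it; z points along the fingers, y is the line along which they close (so a half turn about z gives the same grasp; the last joint's range is limited). The gripper opens to 87 mm and grips with 3 to 60 N. Pads are 19 mm wide; open, the fingers measure 117 mm over their backs; the gripper's body (75 mm by 190 mm) begins 51 mm behind the grasp point.
Start: joints at [-61.73, 22.042, 0.453, 0, -68.411, -14.817], TCP at [0.145, -0.608, 0.223] pointing down, gripper open.
Joint ranges: [-179.83, 179.83], [-69.29, 118.12], [-61.27, 80.66], [-181.25, 117.63], [-171.15, -9.14], [-177.46, 177.46]. Speed limits (degrees/s): [159.86, 159.86, 180, 180, 180, 180].

## Interface

Orientations are given as a 3x3 rotation matrix whose columns are the frame's x, y, z axes.
In Python, from station import sense, capture, camera_params, finish_job gives the robot as it stands.
- The arm moves only by the tool drive_tool, never from a script. Its argument "rows" is a list of rows, each an object of numbers: "tx", "ty", "tz": the shift along the tool's x, y, z in cm; "ax", "ay", "az": the turn, a rotation vector about the tool's x, y, z in rad; "claw": the finger opening in cm, from 0 to 8.7. In form: [{"tx": .., "ty": .., "tz": .., "ax": .., "ay": .., "az": .., "claw": ..}, ...]. A call has 1 to 10 rows; each row shifts and turns the commanded pose from where the row before left it, along the tool's axes as they then stand; what a row does not reach is not made up. A row lasts 1/12 s, in which the tool goes at most 41.7 mm and 7.16 degrees, less where a joint would pass 70% of its speed; a pose out of reach is approached as far as the arm can. A call with a gripper value outside its range is refused whole. The fingers move at their own pace and stop on an object; the grip force is fixed at half the most. Time passes only in rows, so rows that do not move let the fingers close. It gives the time, the measured TCP pose, the force, the opening and the grip force at its end, in the units of the state.
- sense(): the state, without advancing time (a new reading comes with each control period).
- capture(name): name is "side" or "top"; returns (picture, depth): 400x640x3 uint8, red, green, blue; 400x640 float32, m along the optical axis (not along the pixel's ray), 0 where there is no reading.
- camera_params(name): a dict with "intrinsics" (3x3 intrinsics, pixels), "R" (3x3) and "t" (3): a world point X has camera coordinates R X + t. Camera axes: x right, y down, z forward; pixel columns grow to the right and rows downward; lengths in m; the calibration is good to about 2 mm. A picture is of the moment at which its call begins. camera_params takes no time and is no camera call.
- finish_job(): hands the job in; it is judged then, once.
The state is a dict: "time_s": time; "joints": joint angles; "joint_velocities": joint speeds; "effort": joint torques, N m; "tcp_pos": TCP position; "ee_rot": TCP orientation; "wrist_force": force on the tool from outside, world axes, zero at the start; "moment": the same for the moment, N m; "gripper_width": opening from 0.0 (shut) to 1.0 (fully open); "gripper_force": force on a finger pad.
Only numpy, scipy, OpenCV 4.12 (cv2) and the standard library are available. Lean on these libraries where they do the work, as an engineer would, in place of code of your own. Each camera call takes 0.05 s, during which the arm holds its last target. There are 200 camera calls.

## Working session

There is one attempt and no reset: what is moved stays moved. The work goes in short steps, Python scripts to look and compute and a tool call to move; the robot and the scene stay as the last step left them, time stands still between calls to the robot, and variables do not carry over. Pictures are saved under pics/ and viewed, at most 10 in all, crops included, and the job is handed in when it is done.

Besides the shell and the picture viewer there is one more tool, called after "Request:" in YAML: its name, and indented under it one key for each argument. drive_tool: Moves the arm, as the interface text tells. Its arguments: {"type":"object","properties":{"rows":{"type":"array"}},"required":["rows"]}

```bash
mkdir -p pics && python3 - <<'E'
from station import *
import cv2,numpy as np
s=sense();print(s['time_s'],s['tcp_pos'],s['ee_rot'])
for n in('top','side'):
    p,d=capture(n);cv2.imwrite(f'pics/{n}0.png',p[:,:,::-1]);np.save(n+'0.npy',d)
    c=camera_params(n);print(n,c)
E
```

```text
0.0 [ 0.14528282 -0.60724324  0.2214542 ] [[-9.72609051e-01 -2.32446339e-01 -5.77963671e-04]
 [-2.32447047e-01  9.72606740e-01  2.12108351e-03]
 [ 6.90932656e-05  2.19733097e-03 -9.99997583e-01]]
top {'intrinsics': array([[407.89374034,   0.        , 320.20360194],
       [  0.        , 407.89374034, 202.05521178],
       [  0.        ,   0.        ,   1.        ]]), 'R': array([[-8.58477385e-04, -9.99992310e-01, -3.82672603e-03],
       [-9.76917192e-01,  1.65610839e-03, -2.13611931e-01],
       [ 2.13616626e-01,  3.55501344e-03, -9.76911101e-01]]), 't': array([0.00823693, 0.66426585, 0.94613078])}
side {'intrinsics': array([[455.74136134,   0.        , 316.55396638],
       [  0.        , 455.74136134, 194.42455787],
       [  0.        ,   0.        ,   1.        ]]), 'R': array([[-0.87967917, -0.47522057,  0.0181651 ],
       [-0.32739234,  0.57744629, -0.74791044],
       [ 0.34493306, -0.66386835, -0.66355105]]), 't': array([0.57529257, 0.25586617, 0.93789131])}
```

View pics/top0.png

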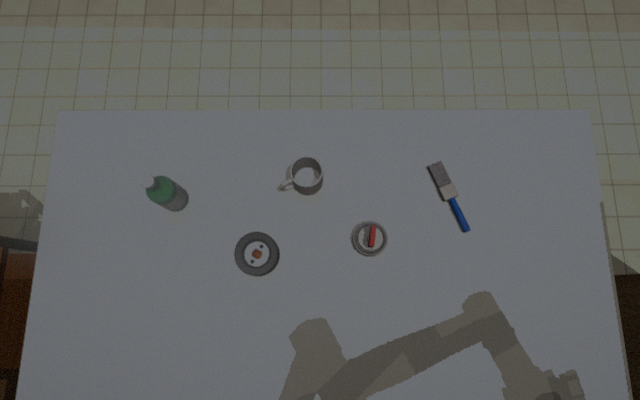

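View pics/side0.png

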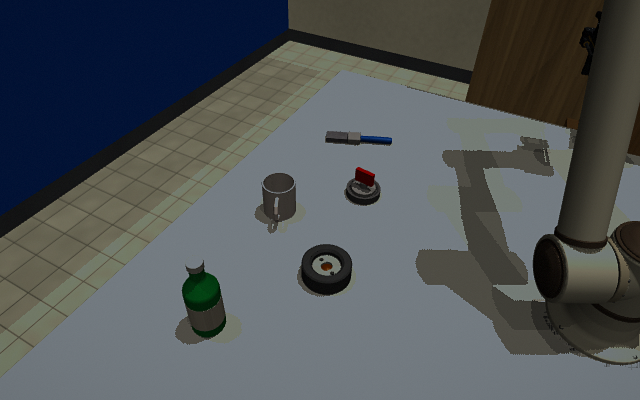

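The top view shows the lamp at about (257,254) and the stand with the red spanner at (370,238). The mug is at (305,177), the brush at (450,195) and the bottle at (168,193). The side view shows the lamp at (327,268) and the spanner at (364,182). Next I'll enlarge the lamp and spanner.

```bash
python3 - <<'E'
import cv2,numpy as np
t=cv2.imread('pics/top0.png');s=cv2.imread('pics/side0.png')
def crop(im,u,v,h=25,k=8):  # 50px *8... 
    c=im[v-18:v+19,u-h:u+h]; c=cv2.resize(c,None,fx=k,fy=k,interpolation=cv2.INTER_CUBIC)
    c=cv2.convertScaleAbs(c,alpha=1.5)
    for i in range(0,50,10): cv2.putText(c,str(u-h+i),(i*k,10),0,.4,(0,255,255)); cv2.line(c,(i*k,0),(i*k,600),(0,90,90),1)
    for j in range(0,37,10): cv2.putText(c,str(v-18+j),(0,j*k+10),0,.4,(0,255,0)); cv2.line(c,(0,j*k),(800,j*k),(0,90,0),1)
    return c
m=np.vstack([np.hstack([crop(t,257,254),crop(t,370,238)]),np.hstack([crop(s,327,266),crop(s,364,184)])])
print(m.shape);cv2.imwrite('pics/z0.png',m)
E
```

```text
(592, 800, 3)
```

View pics/z0.png

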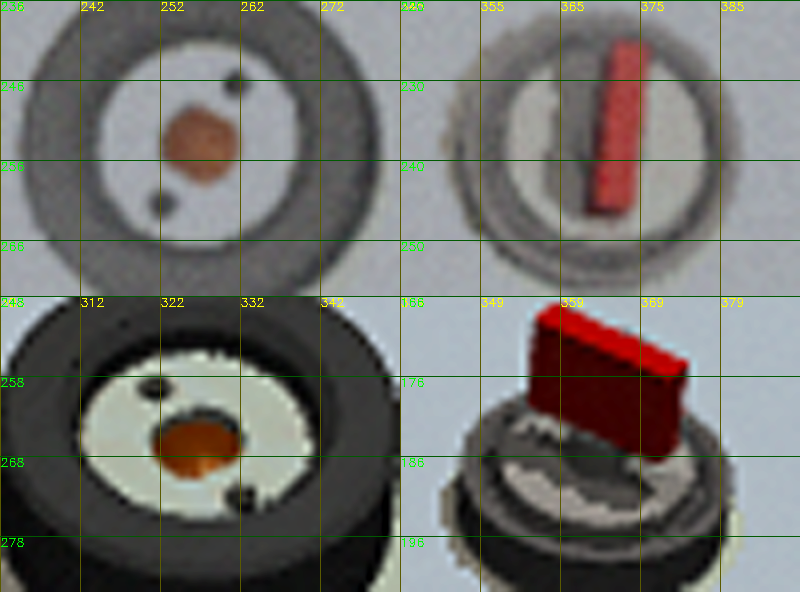

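The top crop shows the ring's holes at (261.3,245.9) and (251.8,260.9), and the handle's top face centred at (372.3,235.3). In the side crop the holes are at (321.1,259.2) and (331.5,272.8), and the handle's top is at (365.4,171.1).

```bash
cat > h.py <<'E'
from station import *
import numpy as np
def ray(n,u,v):
    c=camera_params(n);R,t=c['R'],c['t'];d=R.T@np.linalg.inv(c['intrinsics'])@[u,v,1];return -R.T@t,d
def onz(n,u,v,z):
    o,d=ray(n,u,v);return o+d*(z-o[2])/d[2]
def tri(a,b):
    (o,d),(p,e)=ray('top',*a),ray('side',*b)
    k=np.linalg.lstsq(np.c_[d,-e],p-o,rcond=None)[0];x,y=o+k[0]*d,p+k[1]*e
    return (x+y)/2,np.linalg.norm(x-y)
E
python3 - <<'E'
from h import *
np.set_printoptions(precision=4,suppress=True)
P={'h1':((261.3,245.9),(321.1,259.2),.028),'h2':((251.8,260.9),(331.5,272.8),.028),
'top':((372.3,235.3),(365.4,171.1),.076),'e1':((373.5,224.8),(356.9,167.4),.076),'e2':((371,245.8),(374,174.8),.076)}
r={}
for k,(a,b,z) in P.items():
    r[k]=(onz('top',*a,z),onz('side',*b,z));print(k,*r[k],*tri(a,b))
for i in 0,1:
    d=r['h1'][i]-r['h2'][i];print('holes',(r['h1'][i]+r['h2'][i])/2,np.hypot(*d[:2]),np.degrees(np.arctan2(d[1],d[0])))
    d=r['e1'][i]-r['e2'][i];print('handle',(r['e1'][i]+r['e2'][i])/2,np.hypot(*d[:2]),np.degrees(np.arctan2(d[1],d[0])))
R=np.array(sense()['ee_rot']);print('tool yaw x,y',np.degrees(np.arctan2(R[1,:2],R[0,:2])))
E
```

```text
h1 [0.5598 0.1577 0.028 ] [0.5581 0.1575 0.028 ] [0.559  0.1575 0.0278] 0.0017010104731301598
h2 [0.5219 0.1806 0.028 ] [0.5208 0.1801 0.028 ] [0.5213 0.1804 0.0282] 0.0012277946070174204
top [ 0.5801 -0.1197  0.076 ] [ 0.5783 -0.1202  0.076 ] [ 0.5792 -0.1199  0.0761] 0.0018354975610341562
e1 [ 0.606  -0.1234  0.076 ] [ 0.6037 -0.1233  0.076 ] [ 0.605  -0.1237  0.0756] 0.0022243546923925665
e2 [ 0.5545 -0.1158  0.076 ] [ 0.5532 -0.1172  0.076 ] [ 0.5536 -0.1159  0.077 ] 0.0015756843909947018
holes [0.5409 0.1691 0.028 ] 0.04426215460425257 -31.134878087269776
handle [ 0.5802 -0.1196  0.076 ] 0.05207925238163286 -8.331535527301536
holes [0.5394 0.1688 0.028 ] 0.04361551097858437 -31.21493902513235
handle [ 0.5784 -0.1203  0.076 ] 0.050820118758435145 -6.902540869380874
tool yaw x,y [-166.5561  103.4439]
```

The two views agree to within 2 mm:
- **Lamp:** centre at (0.540, 0.169), hole line at −31°.
- **Spanner:** handle at (0.579, −0.120), yaw −7.6°.

I'll now approach above the spanner.

Request:
drive_tool:
  rows:
    - {"az": 0.122, "claw": 6}
    - {"az": 0.122}
    - {"az": 0.122}
    - {"tx": -2.1, "ty": 3.1}
    - {"tx": -2.1, "ty": 3.1}
    - {"tx": -2.1, "ty": 3.1}
    - {"tx": -2.1, "ty": 3.1}
    - {"tx": -2.1, "ty": 3.1}
    - {"tx": -2.1, "ty": 3.1}
    - {"tx": -2.1, "ty": 3.1}

```text
invalid input at $.rows[0]: expected keys tx, ty, tz, ax, ay, az, claw
```

Request:
drive_tool:
  rows:
    - {"tx": -2.1, "ty": 3.1, "tz": 0.6}
    - {"tx": -2.1, "ty": 3.1, "tz": 0.6}
    - {"tx": -2.1, "ty": 3.1, "tz": 0.6}
    - {"tx": -2.1, "ty": 3.1, "tz": 0.6}
    - {"tx": -2.1, "ty": 3.1, "tz": 0.6}
    - {"tx": -2.1, "ty": 3.1, "tz": 0.6}
    - {"tx": -2.1, "ty": 3.1, "tz": 0.6}
    - {"tx": -2.1, "ty": 3.1, "tz": 0.6}
    - {"tx": -2.1, "ty": 3.1, "tz": 0.6}
    - {}

```text
invalid input at $.rows[0]: expected keys tx, ty, tz, ax, ay, az, claw
```

```bash
cat >> h.py <<'E'
def go(x,y,z,yaw=None):
    "tool-frame shift (cm) to the target and turn az (rad) that brings tool y to the given world yaw"
    s=sense();R=np.array(s['ee_rot']);p=np.array(s['tcp_pos'])
    yy=np.degrees(np.arctan2(R[1,1],R[0,1]))
    print('t',round(s['time_s'],2),'tcp',p.round(4),'yaw y',yy.round(2),'z',R[:,2].round(4),'F',np.round(s['wrist_force'],1),'M',np.round(s['moment'],2),'w',round(s['gripper_width'],3),'gf',np.round(s['gripper_force'],1),'j6',round(s['joints'][5],1))
    print('shift cm',(R.T@(np.array([x,y,z])-p)*100).round(2),'az',None if yaw is None else np.radians(yy-yaw).round(3))
E
python3 -c "
from h import *
go(.579,-.120,.042,82.4)"
```

```text
t 0.1 tcp [ 0.1453 -0.6073  0.2216] yaw y 103.44 z [-5.0e-04  1.9e-03 -1.0e+00] F [ 0.3 -0.   0.2] M [-0.02  0.04  0.02] w 1.001 gf 0.0 j6 -14.8
shift cm [-53.51  37.28  18.03] az 0.367
```

All keys are required in every row.

Request:
drive_tool:
  rows:
    - {"tx": 0, "ty": 0, "tz": 0, "ax": 0, "ay": 0, "az": 0.122, "claw": 6}
    - {"tx": 0, "ty": 0, "tz": 0, "ax": 0, "ay": 0, "az": 0.122, "claw": 6}
    - {"tx": 0, "ty": 0, "tz": 0, "ax": 0, "ay": 0, "az": 0.122, "claw": 6}
    - {"tx": -2.1, "ty": 3.1, "tz": 0, "ax": 0, "ay": 0, "az": 0, "claw": 6}
    - {"tx": -2.1, "ty": 3.1, "tz": 0, "ax": 0, "ay": 0, "az": 0, "claw": 6}
    - {"tx": -2.1, "ty": 3.1, "tz": 0, "ax": 0, "ay": 0, "az": 0, "claw": 6}
    - {"tx": -2.1, "ty": 3.1, "tz": 0, "ax": 0, "ay": 0, "az": 0, "claw": 6}
    - {"tx": -2.1, "ty": 3.1, "tz": 0, "ax": 0, "ay": 0, "az": 0, "claw": 6}
    - {"tx": -2.1, "ty": 3.1, "tz": 0, "ax": 0, "ay": 0, "az": 0, "claw": 6}
    - {"tx": -2.1, "ty": 3.1, "tz": 0, "ax": 0, "ay": 0, "az": 0, "claw": 6}

```text
time_s: 0.93
tcp_pos: [0.3202, -0.4102, 0.2223]
ee_rot: [[-0.991, 0.131, -0.0], [0.131, 0.991, 0.001], [0.0, 0.0, -1.0]]
wrist_force: [0.1, -0.5, 0.6]
gripper_width: 0.687
gripper_force: 0.0
```

Request:
drive_tool:
  rows:
    - {"tx": -2.1, "ty": 3.1, "tz": 0.6, "ax": 0, "ay": 0, "az": 0, "claw": 6}
    - {"tx": -2.1, "ty": 3.1, "tz": 0.6, "ax": 0, "ay": 0, "az": 0, "claw": 6}
    - {"tx": -2.1, "ty": 3.1, "tz": 0.6, "ax": 0, "ay": 0, "az": 0, "claw": 6}
    - {"tx": -2.1, "ty": 3.1, "tz": 0.6, "ax": 0, "ay": 0, "az": 0, "claw": 6}
    - {"tx": -2.1, "ty": 3.1, "tz": 0.6, "ax": 0, "ay": 0, "az": 0, "claw": 6}
    - {"tx": -2.1, "ty": 3.1, "tz": 0.6, "ax": 0, "ay": 0, "az": 0, "claw": 6}
    - {"tx": -2.1, "ty": 3.1, "tz": 0.6, "ax": 0, "ay": 0, "az": 0, "claw": 6}
    - {"tx": -2.1, "ty": 3.1, "tz": 0.6, "ax": 0, "ay": 0, "az": 0, "claw": 6}
    - {"tx": -2.1, "ty": 3.1, "tz": 0.6, "ax": 0, "ay": 0, "az": 0, "claw": 6}
    - {"tx": 0, "ty": 0, "tz": 0, "ax": 0, "ay": 0, "az": 0, "claw": 6}

```text
time_s: 1.77
tcp_pos: [0.5466, -0.1559, 0.1667]
ee_rot: [[-0.992, 0.126, -0.001], [0.126, 0.992, 0.0], [0.001, 0.0, -1.0]]
wrist_force: [-0.4, -0.7, 0.3]
gripper_width: 0.686
gripper_force: 0.0
```

```bash
python3 -c "
from h import *
go(.579,-.120,.042,82.4)"
```

```text
t 1.77 tcp [ 0.5466 -0.1559  0.1667] yaw y 82.78 z [-6.e-04  4.e-04 -1.e+00] F [-0.4 -0.7  0.3] M [-0.12 -0.05  0.02] w 0.686 gf 0.0 j6 -97.6
shift cm [-2.77  3.97 12.47] az 0.007
```

```bash
python3 -c "
from h import *
print(np.round(sense()['joints'],2))"
```

```text
[ 3.900e-01  1.926e+01 -1.229e+01 -3.000e-02 -5.849e+01 -9.759e+01]
```

Joint 6 would run out of range while tightening, so I'll take the half-turn grasp instead.

Request:
drive_tool:
  rows:
    - {"tx": 0, "ty": 0, "tz": 0, "ax": 0, "ay": 0, "az": -0.12, "claw": 6}
    - {"tx": 0, "ty": 0, "tz": 0, "ax": 0, "ay": 0, "az": -0.12, "claw": 6}
    - {"tx": 0, "ty": 0, "tz": 0, "ax": 0, "ay": 0, "az": -0.12, "claw": 6}
    - {"tx": 0, "ty": 0, "tz": 0, "ax": 0, "ay": 0, "az": -0.12, "claw": 6}
    - {"tx": 0, "ty": 0, "tz": 0, "ax": 0, "ay": 0, "az": -0.12, "claw": 6}
    - {"tx": 0, "ty": 0, "tz": 0, "ax": 0, "ay": 0, "az": -0.12, "claw": 6}
    - {"tx": 0, "ty": 0, "tz": 0, "ax": 0, "ay": 0, "az": -0.12, "claw": 6}
    - {"tx": 0, "ty": 0, "tz": 0, "ax": 0, "ay": 0, "az": -0.12, "claw": 6}
    - {"tx": 0, "ty": 0, "tz": 0, "ax": 0, "ay": 0, "az": -0.12, "claw": 6}
    - {"tx": 0, "ty": 0, "tz": 0, "ax": 0, "ay": 0, "az": -0.12, "claw": 6}

```text
time_s: 2.6
tcp_pos: [0.5429, -0.1602, 0.1681]
ee_rot: [[-0.476, -0.879, -0.001], [-0.879, 0.476, 0.0], [0.0, 0.001, -1.0]]
wrist_force: [0.4, 0.1, 0.5]
gripper_width: 0.691
gripper_force: 0.0
```

Request:
drive_tool:
  rows:
    - {"tx": 0, "ty": 0, "tz": 0, "ax": 0, "ay": 0, "az": -0.12, "claw": 6}
    - {"tx": 0, "ty": 0, "tz": 0, "ax": 0, "ay": 0, "az": -0.12, "claw": 6}
    - {"tx": 0, "ty": 0, "tz": 0, "ax": 0, "ay": 0, "az": -0.12, "claw": 6}
    - {"tx": 0, "ty": 0, "tz": 0, "ax": 0, "ay": 0, "az": -0.12, "claw": 6}
    - {"tx": 0, "ty": 0, "tz": 0, "ax": 0, "ay": 0, "az": -0.12, "claw": 6}
    - {"tx": 0, "ty": 0, "tz": 0, "ax": 0, "ay": 0, "az": -0.12, "claw": 6}
    - {"tx": 0, "ty": 0, "tz": 0, "ax": 0, "ay": 0, "az": -0.12, "claw": 6}
    - {"tx": 0, "ty": 0, "tz": 0, "ax": 0, "ay": 0, "az": -0.12, "claw": 6}
    - {"tx": 0, "ty": 0, "tz": 0, "ax": 0, "ay": 0, "az": -0.12, "claw": 6}
    - {"tx": 0, "ty": 0, "tz": 0, "ax": 0, "ay": 0, "az": -0.12, "claw": 6}

```text
time_s: 3.43
tcp_pos: [0.5429, -0.1602, 0.1681]
ee_rot: [[0.647, -0.763, -0.001], [-0.763, -0.647, 0.0], [-0.001, 0.001, -1.0]]
wrist_force: [-0.2, 0.2, 0.1]
gripper_width: 0.692
gripper_force: 0.0
```

Request:
drive_tool:
  rows:
    - {"tx": 0, "ty": 0, "tz": 0, "ax": 0, "ay": 0, "az": -0.12, "claw": 6}
    - {"tx": 0, "ty": 0, "tz": 0, "ax": 0, "ay": 0, "az": -0.12, "claw": 6}
    - {"tx": 0, "ty": 0, "tz": 0, "ax": 0, "ay": 0, "az": -0.12, "claw": 6}
    - {"tx": 0, "ty": 0, "tz": 0, "ax": 0, "ay": 0, "az": -0.12, "claw": 6}
    - {"tx": 0, "ty": 0, "tz": 0, "ax": 0, "ay": 0, "az": -0.12, "claw": 6}
    - {"tx": 0, "ty": 0, "tz": 0, "ax": 0, "ay": 0, "az": -0.12, "claw": 6}
    - {"tx": 1.4, "ty": -2.0, "tz": 2.0, "ax": 0, "ay": 0, "az": 0, "claw": 6}
    - {"tx": 1.4, "ty": -2.0, "tz": 2.0, "ax": 0, "ay": 0, "az": 0, "claw": 6}
    - {"tx": 0, "ty": 0, "tz": 2.0, "ax": 0, "ay": 0, "az": 0, "claw": 6}
    - {"tx": 0, "ty": 0, "tz": 0, "ax": 0, "ay": 0, "az": 0, "claw": 6}

```text
time_s: 4.27
tcp_pos: [0.5743, -0.1239, 0.1038]
ee_rot: [[0.988, -0.152, -0.01], [-0.152, -0.988, 0.001], [-0.01, 0.0, -1.0]]
wrist_force: [0.2, 0.6, -1.3]
gripper_width: 0.688
gripper_force: 0.0
```

```bash
python3 -c "
from h import *
go(.579,-.120,.042,82.4-180)
import cv2
o=[]
for n,u,v in(('side',364,175),('top',372,235)):
    p=capture(n)[0][v-37:v+37,u-25:u+25,::-1];o.append(cv2.resize(p,None,fx=8,fy=8,interpolation=cv2.INTER_CUBIC))
cv2.imwrite('pics/a.png',np.hstack(o))
"
```

```text
t 4.27 tcp [ 0.5743 -0.1239  0.1038] yaw y -98.76 z [-0.0096  0.001  -1.    ] F [ 0.2  0.6 -1.3] M [-0.1   0.22 -0.04] w 0.688 gf 0.0 j6 77.8
shift cm [ 0.46 -0.46  6.18] az -0.02
```

View pics/a.png

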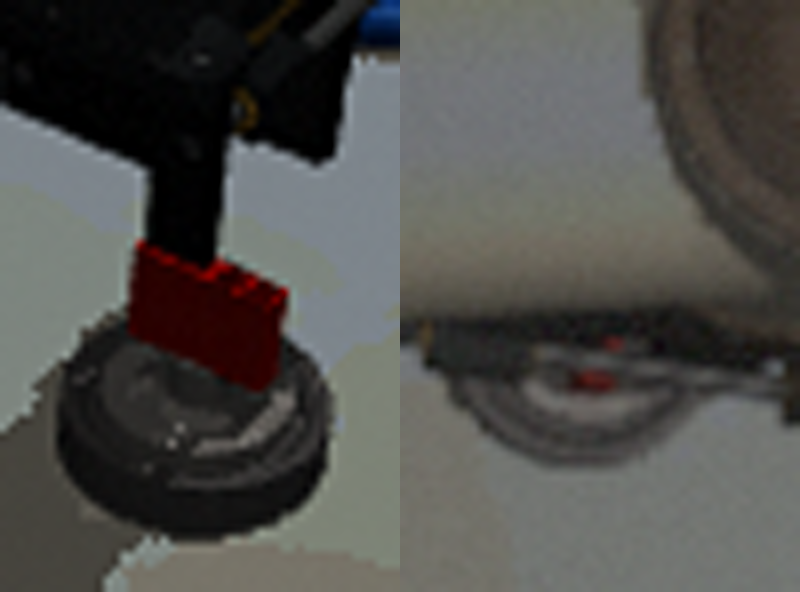

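The open fingers straddle the red handle in the side crop, with its top edge around (210,270). I'll correct the position, descend and close.

Request:
drive_tool:
  rows:
    - {"tx": 0, "ty": 0, "tz": 0, "ax": 0, "ay": 0, "az": -0.01, "claw": 6}
    - {"tx": 0, "ty": 0, "tz": 0, "ax": 0, "ay": 0, "az": 0, "claw": 6}

```text
time_s: 4.53
tcp_pos: [0.5777, -0.1253, 0.1101]
ee_rot: [[0.99, -0.142, 0.003], [-0.142, -0.99, -0.0], [0.003, -0.0, -1.0]]
wrist_force: [-0.0, -0.2, -0.4]
gripper_width: 0.691
gripper_force: 0.0
```

```bash
python3 -c "
from h import *
go(.579,-.120,.042,82.4-180)"
```

```text
t 4.53 tcp [ 0.5777 -0.1253  0.1101] yaw y -98.18 z [ 2.6e-03 -2.0e-04 -1.0e+00] F [-0.  -0.2 -0.4] M [-0.01  0.11  0.01] w 0.691 gf 0.0 j6 78.4
shift cm [ 0.03 -0.54  6.81] az -0.01
```

Request:
drive_tool:
  rows:
    - {"tx": 0, "ty": -0.5, "tz": 1.0, "ax": 0, "ay": 0, "az": -0.01, "claw": 6}
    - {"tx": 0, "ty": 0, "tz": 1.5, "ax": 0, "ay": 0, "az": 0, "claw": 6}
    - {"tx": 0, "ty": 0, "tz": 1.5, "ax": 0, "ay": 0, "az": 0, "claw": 6}
    - {"tx": 0, "ty": 0, "tz": 1.5, "ax": 0, "ay": 0, "az": 0, "claw": 6}
    - {"tx": 0, "ty": 0, "tz": 0.8, "ax": 0, "ay": 0, "az": 0, "claw": 6}
    - {"tx": 0, "ty": 0, "tz": 0.3, "ax": 0, "ay": 0, "az": 0, "claw": 6}
    - {"tx": 0, "ty": 0, "tz": 0, "ax": 0, "ay": 0, "az": 0, "claw": 6}
    - {"tx": 0, "ty": 0, "tz": 0, "ax": 0, "ay": 0, "az": 0, "claw": 6}

```text
time_s: 5.2
tcp_pos: [0.5784, -0.1199, 0.0432]
ee_rot: [[0.991, -0.132, 0.001], [-0.132, -0.991, -0.0], [0.001, -0.0, -1.0]]
wrist_force: [0.1, -0.1, 0.1]
gripper_width: 0.687
gripper_force: 0.0
```

```bash
python3 -c "
from h import *
go(.579,-.120,.042,82.4-180)"
```

```text
t 5.2 tcp [ 0.5784 -0.1199  0.0432] yaw y -97.59 z [ 1.2e-03 -2.0e-04 -1.0e+00] F [ 0.1 -0.1  0.1] M [-0.1   0.18  0.  ] w 0.687 gf 0.0 j6 78.4
shift cm [0.06 0.01 0.12] az 0.0
```

Request:
drive_tool:
  rows:
    - {"tx": 0, "ty": 0, "tz": 0, "ax": 0, "ay": 0, "az": 0, "claw": 0}
    - {"tx": 0, "ty": 0, "tz": 0, "ax": 0, "ay": 0, "az": 0, "claw": 0}
    - {"tx": 0, "ty": 0, "tz": 0, "ax": 0, "ay": 0, "az": 0, "claw": 0}
    - {"tx": 0, "ty": 0, "tz": 0, "ax": 0, "ay": 0, "az": 0, "claw": 0}
    - {"tx": 0, "ty": 0, "tz": 0, "ax": 0, "ay": 0, "az": 0, "claw": 0}
    - {"tx": 0, "ty": 0, "tz": 0, "ax": 0, "ay": 0, "az": 0, "claw": 0}
    - {"tx": 0, "ty": 0, "tz": 0, "ax": 0, "ay": 0, "az": 0, "claw": 0}
    - {"tx": 0, "ty": 0, "tz": 0, "ax": 0, "ay": 0, "az": 0, "claw": 0}

```text
time_s: 5.87
tcp_pos: [0.5779, -0.1198, 0.0426]
ee_rot: [[0.991, -0.132, 0.0], [-0.132, -0.991, -0.0], [0.0, 0.0, -1.0]]
wrist_force: [1.3, -0.1, 0.1]
gripper_width: 0.166
gripper_force: 0.0
```

```bash
python3 -c "
from h import *
go(.579,-.120,.042,82.4-180)"
```

```text
t 5.87 tcp [ 0.5779 -0.1198  0.0426] yaw y -97.61 z [ 0. -0. -1.] F [ 1.3 -0.1  0.1] M [-0.1   0.18 -0.02] w 0.166 gf 0.0 j6 78.4
shift cm [0.11 0.   0.06] az -0.0
```

Request:
drive_tool:
  rows:
    - {"tx": 0, "ty": 0, "tz": 0, "ax": 0, "ay": 0, "az": 0, "claw": 0}
    - {"tx": 0, "ty": 0, "tz": 0, "ax": 0, "ay": 0, "az": 0, "claw": 0}
    - {"tx": 0, "ty": 0, "tz": 0, "ax": 0, "ay": 0, "az": 0, "claw": 0}
    - {"tx": 0, "ty": 0, "tz": 0, "ax": 0, "ay": 0, "az": 0, "claw": 0}

```text
time_s: 6.2
tcp_pos: [0.5779, -0.1199, 0.0426]
ee_rot: [[0.991, -0.132, -0.0], [-0.132, -0.991, -0.0], [-0.0, 0.0, -1.0]]
wrist_force: [-0.4, -0.7, 0.1]
gripper_width: 0.135
gripper_force: 30.0
```

```bash
python3 -c "
from h import *
go(.579,-.120,.042,82.4-180)"
```

```text
t 6.2 tcp [ 0.5779 -0.1199  0.0426] yaw y -97.61 z [-1.e-04 -1.e-04 -1.e+00] F [-0.4 -0.7  0.1] M [-0.28  0.18 -0.03] w 0.135 gf 30.0 j6 78.4
shift cm [ 0.11 -0.01  0.06] az -0.0
```

Request:
drive_tool:
  rows:
    - {"tx": 0, "ty": 0, "tz": -0.5, "ax": 0, "ay": 0, "az": 0, "claw": 0}
    - {"tx": 0, "ty": 0, "tz": -1.0, "ax": 0, "ay": 0, "az": 0, "claw": 0}
    - {"tx": 0, "ty": 0, "tz": -2.0, "ax": 0, "ay": 0, "az": 0, "claw": 0}
    - {"tx": 0, "ty": 0, "tz": -2.0, "ax": 0, "ay": 0, "az": 0, "claw": 0}
    - {"tx": 0, "ty": 0, "tz": -2.0, "ax": 0, "ay": 0, "az": 0, "claw": 0}
    - {"tx": 0, "ty": 0, "tz": -0.5, "ax": 0, "ay": 0, "az": 0, "claw": 0}
    - {"tx": 0, "ty": 0, "tz": 0, "ax": 0, "ay": 0, "az": 0, "claw": 0}

```text
time_s: 6.78
tcp_pos: [0.5791, -0.1197, 0.1248]
ee_rot: [[0.991, -0.132, 0.005], [-0.132, -0.991, 0.0], [0.005, -0.001, -1.0]]
wrist_force: [0.0, 0.6, -2.3]
gripper_width: 0.137
gripper_force: 30.0
```

```bash
python3 -c "
from h import *
go(.540,.169,.122,58.8-180)"
```

```text
t 6.78 tcp [ 0.5791 -0.1197  0.1248] yaw y -97.61 z [ 4.6e-03  3.0e-04 -1.0e+00] F [ 0.   0.6 -2.3] M [-0.04  0.16 -0.04] w 0.137 gf 30.0 j6 78.4
shift cm [ -7.69 -28.1    0.27] az 0.412
```

Request:
drive_tool:
  rows:
    - {"tx": -0.5, "ty": -2.0, "tz": 0, "ax": 0, "ay": 0, "az": 0, "claw": 0}
    - {"tx": -0.9, "ty": -3.3, "tz": 0, "ax": 0, "ay": 0, "az": 0, "claw": 0}
    - {"tx": -0.9, "ty": -3.3, "tz": 0, "ax": 0, "ay": 0, "az": 0, "claw": 0}
    - {"tx": -0.9, "ty": -3.3, "tz": 0, "ax": 0, "ay": 0, "az": 0, "claw": 0}
    - {"tx": -0.9, "ty": -3.3, "tz": 0, "ax": 0, "ay": 0, "az": 0, "claw": 0}
    - {"tx": -0.9, "ty": -3.3, "tz": 0, "ax": 0, "ay": 0, "az": 0, "claw": 0}
    - {"tx": -0.9, "ty": -3.3, "tz": 0, "ax": 0, "ay": 0, "az": 0, "claw": 0}
    - {"tx": -0.9, "ty": -3.3, "tz": 0, "ax": 0, "ay": 0, "az": 0, "claw": 0}
    - {"tx": -0.9, "ty": -2.3, "tz": 0, "ax": 0, "ay": 0, "az": 0, "claw": 0}
    - {"tx": 0, "ty": 0, "tz": 0, "ax": 0, "ay": 0, "az": 0.103, "claw": 0}

```text
time_s: 7.62
tcp_pos: [0.5365, 0.1658, 0.1211]
ee_rot: [[0.973, -0.231, -0.002], [-0.231, -0.973, 0.0], [-0.002, 0.0, -1.0]]
wrist_force: [0.8, -1.6, -1.7]
gripper_width: 0.133
gripper_force: 30.0
```

Request:
drive_tool:
  rows:
    - {"tx": 0, "ty": 0, "tz": 0, "ax": 0, "ay": 0, "az": 0.103, "claw": 0}
    - {"tx": 0, "ty": 0, "tz": 0, "ax": 0, "ay": 0, "az": 0.103, "claw": 0}
    - {"tx": 0, "ty": 0, "tz": 0, "ax": 0, "ay": 0, "az": 0.103, "claw": 0}
    - {"tx": 0, "ty": 0, "tz": 0, "ax": 0, "ay": 0, "az": 0, "claw": 0}
    - {"tx": 0, "ty": 0, "tz": 0, "ax": 0, "ay": 0, "az": 0, "claw": 0}

```text
time_s: 8.03
tcp_pos: [0.5371, 0.1616, 0.1213]
ee_rot: [[0.856, -0.516, -0.002], [-0.516, -0.856, -0.001], [-0.001, 0.002, -1.0]]
wrist_force: [0.7, 0.6, -2.1]
gripper_width: 0.132
gripper_force: 30.0
```

```bash
python3 -c "
from h import *
go(.539,.1693,.085,58.8-180)
import cv2
p=capture('side')[0][220:290,285:375,::-1];cv2.imwrite('pics/b.png',cv2.resize(p,None,fx=8,fy=8,interpolation=cv2.INTER_CUBIC))"
```

```text
t 8.03 tcp [0.5371 0.1616 0.1213] yaw y -121.07 z [-0.0022 -0.001  -1.    ] F [ 0.7  0.6 -2.1] M [-0.08  0.19 -0.  ] w 0.132 gf 30.0 j6 25.7
shift cm [-0.23 -0.76  3.63] az 0.002
```

View pics/b.png

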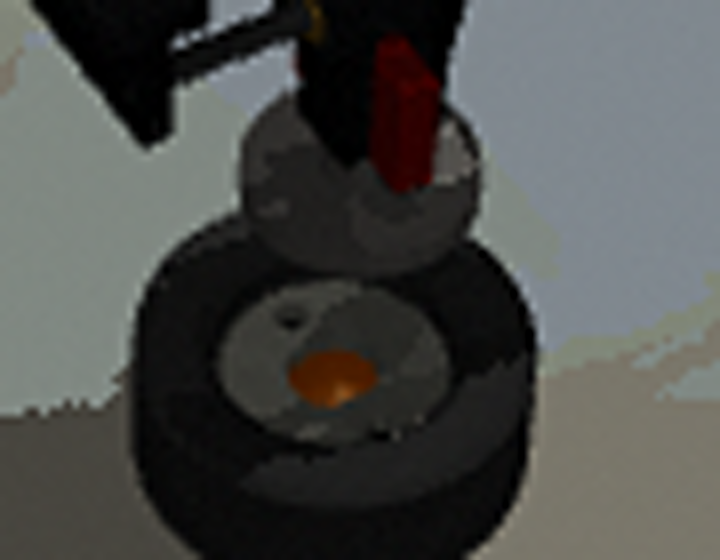

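The spanner hangs level over the lamp, with one ring hole still visible at crop position (290,317). I'll make the lateral correction and start down.

Request:
drive_tool:
  rows:
    - {"tx": -0.23, "ty": -0.76, "tz": 0.8, "ax": 0, "ay": 0, "az": 0, "claw": 0}
    - {"tx": 0, "ty": 0, "tz": 1.2, "ax": 0, "ay": 0, "az": 0, "claw": 0}
    - {"tx": 0, "ty": 0, "tz": 1.2, "ax": 0, "ay": 0, "az": 0, "claw": 0}
    - {"tx": 0, "ty": 0, "tz": 0.6, "ax": 0, "ay": 0, "az": 0, "claw": 0}
    - {"tx": 0, "ty": 0, "tz": 0, "ax": 0, "ay": 0, "az": 0, "claw": 0}
    - {"tx": 0, "ty": 0, "tz": 0, "ax": 0, "ay": 0, "az": 0, "claw": 0}

```text
time_s: 8.58
tcp_pos: [0.5398, 0.1697, 0.0841]
ee_rot: [[0.856, -0.518, -0.001], [-0.518, -0.856, -0.001], [-0.0, 0.001, -1.0]]
wrist_force: [-0.3, 0.8, -2.5]
gripper_width: 0.135
gripper_force: 30.0
```

```bash
python3 -c "
from h import *
go(.539,.1693,.0566,58.8-180)"
```

```text
t 8.58 tcp [0.5398 0.1697 0.0841] yaw y -121.17 z [-7.e-04 -6.e-04 -1.e+00] F [-0.3  0.8 -2.5] M [0.02 0.12 0.03] w 0.135 gf 30.0 j6 25.0
shift cm [-0.05  0.08  2.75] az 0.001
```

Request:
drive_tool:
  rows:
    - {"tx": -0.05, "ty": 0.08, "tz": 0.4, "ax": 0, "ay": 0, "az": 0, "claw": 0}
    - {"tx": 0, "ty": 0, "tz": 0.4, "ax": 0, "ay": 0, "az": 0, "claw": 0}
    - {"tx": 0, "ty": 0, "tz": 0.4, "ax": 0, "ay": 0, "az": 0, "claw": 0}
    - {"tx": 0, "ty": 0, "tz": 0.2, "ax": 0, "ay": 0, "az": 0, "claw": 0}
    - {"tx": 0, "ty": 0, "tz": 0, "ax": 0, "ay": 0, "az": 0, "claw": 0}

```text
time_s: 9.0
tcp_pos: [0.5386, 0.169, 0.07]
ee_rot: [[0.855, -0.518, -0.001], [-0.518, -0.855, -0.0], [-0.001, 0.001, -1.0]]
wrist_force: [-0.5, 0.1, -2.0]
gripper_width: 0.133
gripper_force: 30.0
```

Request:
drive_tool:
  rows:
    - {"tx": 0, "ty": 0, "tz": 0.15, "ax": 0, "ay": 0, "az": 0, "claw": 0}
    - {"tx": 0, "ty": 0, "tz": 0.15, "ax": 0, "ay": 0, "az": 0, "claw": 0}
    - {"tx": 0, "ty": 0, "tz": 0, "ax": 0, "ay": 0, "az": 0, "claw": 0}

```text
time_s: 9.25
tcp_pos: [0.5389, 0.1691, 0.0674]
ee_rot: [[0.855, -0.518, -0.0], [-0.518, -0.855, -0.0], [-0.0, 0.0, -1.0]]
wrist_force: [0.1, -0.0, -1.9]
gripper_width: 0.135
gripper_force: 30.0
```

```bash
python3 -c "
from h import *
go(.539,.1693,.0566,58.8-180)"
```

```text
t 9.25 tcp [0.5389 0.1691 0.0674] yaw y -121.22 z [-3.e-04 -1.e-04 -1.e+00] F [ 0.1 -0.  -1.9] M [-0.09  0.11  0.02] w 0.135 gf 30.0 j6 24.9
shift cm [ 0.   -0.02  1.08] az -0.0
```

Request:
drive_tool:
  rows:
    - {"tx": 0, "ty": 0, "tz": 0.1, "ax": 0, "ay": 0, "az": 0, "claw": 0}
    - {"tx": 0, "ty": 0, "tz": 0.1, "ax": 0, "ay": 0, "az": 0, "claw": 0}
    - {"tx": 0, "ty": 0, "tz": 0, "ax": 0, "ay": 0, "az": 0, "claw": 0}

```text
time_s: 9.5
tcp_pos: [0.5389, 0.1692, 0.0654]
ee_rot: [[0.855, -0.518, -0.0], [-0.518, -0.855, -0.0], [-0.0, 0.0, -1.0]]
wrist_force: [-0.2, 1.0, -1.9]
gripper_width: 0.134
gripper_force: 30.0
```

Request:
drive_tool:
  rows:
    - {"tx": 0, "ty": 0, "tz": 0.1, "ax": 0, "ay": 0, "az": 0, "claw": 0}
    - {"tx": 0, "ty": 0, "tz": 0.08, "ax": 0, "ay": 0, "az": 0, "claw": 0}
    - {"tx": 0, "ty": 0, "tz": 0, "ax": 0, "ay": 0, "az": 0, "claw": 0}

```text
time_s: 9.75
tcp_pos: [0.5391, 0.1693, 0.0641]
ee_rot: [[0.855, -0.518, 0.0], [-0.518, -0.855, 0.0], [0.0, -0.0, -1.0]]
wrist_force: [-1.1, 0.9, 0.4]
gripper_width: 0.13
gripper_force: 30.0
```

```bash
python3 -c "
from h import *
go(.539,.1693,.0566,58.8-180)"
```

```text
t 9.75 tcp [0.5391 0.1693 0.0641] yaw y -121.2 z [ 4.e-04  1.e-04 -1.e+00] F [-1.1  0.9  0.4] M [-0.04  0.38 -0.02] w 0.13 gf 30.0 j6 24.9
shift cm [-0.01  0.01  0.75] az -0.0
```

Request:
drive_tool:
  rows:
    - {"tx": -0.08, "ty": 0, "tz": 0, "ax": 0, "ay": 0, "az": 0, "claw": 0}
    - {"tx": 0, "ty": 0, "tz": 0.05, "ax": 0, "ay": 0, "az": 0, "claw": 0}
    - {"tx": 0, "ty": 0, "tz": 0, "ax": 0, "ay": 0, "az": 0, "claw": 0}

```text
time_s: 10.0
tcp_pos: [0.5381, 0.1695, 0.063]
ee_rot: [[0.855, -0.518, -0.0], [-0.518, -0.855, -0.0], [-0.0, 0.0, -1.0]]
wrist_force: [0.5, 0.2, -3.3]
gripper_width: 0.131
gripper_force: 30.0
```

```bash
python3 -c "
from h import *
go(.539,.1693,.0566,58.8-180)"
```

```text
t 10.0 tcp [0.5381 0.1695 0.063 ] yaw y -121.22 z [-5.e-04 -1.e-04 -1.e+00] F [ 0.5  0.2 -3.3] M [-0.09  0.11  0.  ] w 0.131 gf 30.0 j6 24.8
shift cm [ 0.09 -0.03  0.64] az -0.0
```

Free again. Continuing down towards the ring; the pin tips touch at a TCP height of about 62.6 mm.

Request:
drive_tool:
  rows:
    - {"tx": 0, "ty": 0, "tz": 0.05, "ax": 0, "ay": 0, "az": 0, "claw": 0}
    - {"tx": 0, "ty": 0, "tz": 0.05, "ax": 0, "ay": 0, "az": 0, "claw": 0}
    - {"tx": 0, "ty": 0, "tz": 0, "ax": 0, "ay": 0, "az": 0, "claw": 0}

```text
time_s: 10.25
tcp_pos: [0.5382, 0.1696, 0.062]
ee_rot: [[0.855, -0.518, -0.0], [-0.518, -0.855, -0.0], [-0.0, 0.0, -1.0]]
wrist_force: [-0.3, 0.0, -2.6]
gripper_width: 0.131
gripper_force: 30.0
```

```bash
python3 -c "
from h import *
go(.539,.1693,.0566,58.8-180)"
```

```text
t 10.25 tcp [0.5382 0.1696 0.062 ] yaw y -121.22 z [-4.e-04 -2.e-04 -1.e+00] F [-0.3  0.  -2.6] M [-0.02  0.14  0.03] w 0.131 gf 30.0 j6 24.8
shift cm [ 0.08 -0.02  0.54] az -0.0
```

Request:
drive_tool:
  rows:
    - {"tx": 0, "ty": 0, "tz": 0.05, "ax": 0, "ay": 0, "az": 0, "claw": 0}
    - {"tx": 0, "ty": 0, "tz": 0.05, "ax": 0, "ay": 0, "az": 0, "claw": 0}
    - {"tx": 0, "ty": 0, "tz": 0, "ax": 0, "ay": 0, "az": 0, "claw": 0}

```text
time_s: 10.5
tcp_pos: [0.5382, 0.1696, 0.0611]
ee_rot: [[0.855, -0.518, -0.0], [-0.518, -0.855, -0.0], [-0.0, 0.0, -1.0]]
wrist_force: [-0.5, 0.8, -2.9]
gripper_width: 0.13
gripper_force: 30.0
```

```bash
python3 -c "
from h import *
go(.539,.1693,.0566,58.8-180)"
```

```text
t 10.5 tcp [0.5382 0.1696 0.0611] yaw y -121.22 z [-2.e-04 -1.e-04 -1.e+00] F [-0.5  0.8 -2.9] M [-0.02  0.18  0.02] w 0.13 gf 30.0 j6 24.8
shift cm [ 0.08 -0.01  0.45] az -0.0
```

Request:
drive_tool:
  rows:
    - {"tx": 0, "ty": 0, "tz": 0.06, "ax": 0, "ay": 0, "az": 0, "claw": 0}
    - {"tx": 0, "ty": 0, "tz": 0.06, "ax": 0, "ay": 0, "az": 0, "claw": 0}
    - {"tx": 0, "ty": 0, "tz": 0, "ax": 0, "ay": 0, "az": 0, "claw": 0}

```text
time_s: 10.75
tcp_pos: [0.5382, 0.1696, 0.0599]
ee_rot: [[0.855, -0.518, -0.0], [-0.518, -0.855, -0.0], [-0.0, 0.0, -1.0]]
wrist_force: [-0.2, -0.2, -2.6]
gripper_width: 0.137
gripper_force: 30.0
```

Request:
drive_tool:
  rows:
    - {"tx": 0, "ty": 0, "tz": 0.06, "ax": 0, "ay": 0, "az": 0, "claw": 0}
    - {"tx": 0, "ty": 0, "tz": 0.06, "ax": 0, "ay": 0, "az": 0, "claw": 0}
    - {"tx": 0, "ty": 0, "tz": 0, "ax": 0, "ay": 0, "az": 0, "claw": 0}

```text
time_s: 11.0
tcp_pos: [0.5382, 0.1696, 0.0587]
ee_rot: [[0.855, -0.518, -0.0], [-0.518, -0.855, -0.0], [-0.0, 0.0, -1.0]]
wrist_force: [-0.4, 0.0, -1.8]
gripper_width: 0.135
gripper_force: 30.0
```

```bash
python3 -c "
from h import *
go(.539,.1693,.0566,58.8-180)"
```

```text
t 11.0 tcp [0.5382 0.1696 0.0587] yaw y -121.22 z [-2.e-04 -1.e-04 -1.e+00] F [-0.4  0.  -1.8] M [ 0.01  0.23 -0.04] w 0.135 gf 30.0 j6 24.8
shift cm [ 0.08 -0.01  0.21] az -0.0
```

The pins are in the holes, with the tips about 4 mm below the ring's top and no contact force. I'll go down 1 mm more, then start turning clockwise.

Request:
drive_tool:
  rows:
    - {"tx": 0, "ty": 0, "tz": 0.06, "ax": 0, "ay": 0, "az": 0, "claw": 0}
    - {"tx": 0, "ty": 0, "tz": 0.04, "ax": 0, "ay": 0, "az": 0, "claw": 0}
    - {"tx": 0, "ty": 0, "tz": 0, "ax": 0, "ay": 0, "az": 0, "claw": 0}
    - {"tx": 0, "ty": 0, "tz": 0, "ax": 0, "ay": 0, "az": 0.04, "claw": 0}
    - {"tx": 0, "ty": 0, "tz": 0, "ax": 0, "ay": 0, "az": 0.04, "claw": 0}
    - {"tx": 0, "ty": 0, "tz": 0, "ax": 0, "ay": 0, "az": 0.04, "claw": 0}
    - {"tx": 0, "ty": 0, "tz": 0, "ax": 0, "ay": 0, "az": 0, "claw": 0}

```text
time_s: 11.58
tcp_pos: [0.5387, 0.17, 0.0579]
ee_rot: [[0.787, -0.617, 0.001], [-0.617, -0.787, 0.001], [0.0, -0.001, -1.0]]
wrist_force: [1.2, 1.2, -2.6]
gripper_width: 0.134
gripper_force: 30.0
```

```bash
python3 -c "
from h import *
go(.539,.1693,.0566,58.8-180)"
```

```text
t 11.58 tcp [0.5387 0.17   0.0579] yaw y -128.09 z [ 9.e-04  6.e-04 -1.e+00] F [ 1.2  1.2 -2.6] M [ 0.32 -0.01  0.1 ] w 0.134 gf 30.0 j6 18.0
shift cm [0.07 0.04 0.13] az -0.12
```

Request:
drive_tool:
  rows:
    - {"tx": 0, "ty": 0, "tz": 0, "ax": 0, "ay": 0, "az": 0.04, "claw": 0}
    - {"tx": 0, "ty": 0, "tz": 0, "ax": 0, "ay": 0, "az": 0.04, "claw": 0}
    - {"tx": 0, "ty": 0, "tz": 0, "ax": 0, "ay": 0, "az": 0.04, "claw": 0}
    - {"tx": 0, "ty": 0, "tz": 0, "ax": 0, "ay": 0, "az": 0, "claw": 0}

```text
time_s: 11.92
tcp_pos: [0.5388, 0.1702, 0.0579]
ee_rot: [[0.708, -0.706, 0.001], [-0.706, -0.708, 0.001], [0.0, -0.002, -1.0]]
wrist_force: [1.2, 0.9, -2.5]
gripper_width: 0.135
gripper_force: 30.0
```

```bash
python3 -c "
from h import *
go(.539,.1693,.0566,58.8-180)"
```

```text
t 11.92 tcp [0.5388 0.1702 0.0579] yaw y -134.92 z [ 0.0013  0.001  -1.    ] F [ 1.2  0.9 -2.5] M [ 0.5  -0.15  0.17] w 0.135 gf 30.0 j6 11.1
shift cm [0.08 0.05 0.13] az -0.239
```

Request:
drive_tool:
  rows:
    - {"tx": 0, "ty": 0, "tz": 0, "ax": 0, "ay": 0, "az": 0.04, "claw": 0}
    - {"tx": 0, "ty": 0, "tz": 0, "ax": 0, "ay": 0, "az": 0.04, "claw": 0}
    - {"tx": 0, "ty": 0, "tz": 0, "ax": 0, "ay": 0, "az": 0.04, "claw": 0}
    - {"tx": 0, "ty": 0, "tz": 0, "ax": 0, "ay": 0, "az": 0.04, "claw": 0}
    - {"tx": 0, "ty": 0, "tz": 0, "ax": 0, "ay": 0, "az": 0, "claw": 0}

```text
time_s: 12.33
tcp_pos: [0.5391, 0.1705, 0.058]
ee_rot: [[0.587, -0.81, 0.002], [-0.81, -0.587, 0.001], [0.0, -0.002, -1.0]]
wrist_force: [0.9, 2.1, -3.4]
gripper_width: 0.137
gripper_force: 30.0
```

```bash
python3 -c "
from h import *
go(.539,.1693,.0566,58.8-180)"
```

```text
t 12.33 tcp [0.5391 0.1705 0.058 ] yaw y -144.05 z [ 0.002   0.0015 -1.    ] F [ 0.9  2.1 -3.4] M [ 0.8  -0.45  0.12] w 0.137 gf 30.0 j6 2.0
shift cm [0.09 0.08 0.14] az -0.399
```

Turning well (about 0.2 N m). A small lateral bias is building, so I'll relieve it and continue.

Request:
drive_tool:
  rows:
    - {"tx": -0.04, "ty": -0.09, "tz": 0, "ax": 0, "ay": 0, "az": 0.03, "claw": 0}
    - {"tx": 0, "ty": 0, "tz": 0, "ax": 0, "ay": 0, "az": 0.03, "claw": 0}
    - {"tx": 0, "ty": 0, "tz": 0, "ax": 0, "ay": 0, "az": 0, "claw": 0}

```text
time_s: 12.58
tcp_pos: [0.5392, 0.1707, 0.0579]
ee_rot: [[0.538, -0.843, 0.001], [-0.843, -0.538, 0.0], [0.0, -0.001, -1.0]]
wrist_force: [1.9, 0.7, -3.3]
gripper_width: 0.137
gripper_force: 30.0
```

```bash
python3 -c "
from h import *
go(.539,.1693,.0566,58.8-180)"
```

```text
t 12.58 tcp [0.5392 0.1707 0.0579] yaw y -147.46 z [ 9.e-04  3.e-04 -1.e+00] F [ 1.9  0.7 -3.3] M [ 0.37 -0.39  0.15] w 0.137 gf 30.0 j6 -1.5
shift cm [0.1  0.09 0.13] az -0.458
```

Request:
drive_tool:
  rows:
    - {"tx": 0, "ty": -0.04, "tz": 0, "ax": 0, "ay": 0, "az": 0.03, "claw": 0}
    - {"tx": 0, "ty": 0, "tz": 0, "ax": 0, "ay": 0, "az": 0.03, "claw": 0}
    - {"tx": 0, "ty": 0, "tz": 0, "ax": 0, "ay": 0, "az": 0, "claw": 0}

```text
time_s: 12.83
tcp_pos: [0.5394, 0.1708, 0.0579]
ee_rot: [[0.486, -0.874, 0.001], [-0.874, -0.486, 0.0], [0.0, -0.001, -1.0]]
wrist_force: [1.1, 1.9, -4.3]
gripper_width: 0.134
gripper_force: 30.0
```

```bash
python3 -c "
from h import *
go(.539,.1693,.0566,58.8-180)"
```

```text
t 12.83 tcp [0.5394 0.1708 0.0579] yaw y -150.91 z [ 5.e-04  2.e-04 -1.e+00] F [ 1.1  1.9 -4.3] M [ 0.31 -0.39  0.19] w 0.134 gf 30.0 j6 -4.9
shift cm [0.11 0.11 0.13] az -0.518
```

Request:
drive_tool:
  rows:
    - {"tx": 0, "ty": -0.03, "tz": 0, "ax": 0, "ay": 0, "az": 0.03, "claw": 0}
    - {"tx": 0, "ty": 0, "tz": 0, "ax": 0, "ay": 0, "az": 0.02, "claw": 0}
    - {"tx": 0, "ty": 0, "tz": 0, "ax": 0, "ay": 0, "az": 0, "claw": 0}

```text
time_s: 13.08
tcp_pos: [0.5395, 0.1709, 0.0579]
ee_rot: [[0.442, -0.897, 0.0], [-0.897, -0.442, -0.0], [0.0, -0.0, -1.0]]
wrist_force: [1.4, -0.1, -3.0]
gripper_width: 0.131
gripper_force: 30.1
```

```bash
python3 -c "
from h import *
go(.539,.1693,.0566,58.8-180)"
```

```text
t 13.08 tcp [0.5395 0.1709 0.0579] yaw y -153.78 z [ 3.e-04 -0.e+00 -1.e+00] F [ 1.4 -0.1 -3. ] M [ 0.26 -0.31  0.36] w 0.131 gf 30.1 j6 -7.8
shift cm [0.12 0.12 0.13] az -0.569
```

The moment is rising (0.36 N m), so the stop is close. One small step to confirm.

Request:
drive_tool:
  rows:
    - {"tx": 0, "ty": 0, "tz": 0, "ax": 0, "ay": 0, "az": 0.015, "claw": 0}
    - {"tx": 0, "ty": 0, "tz": 0, "ax": 0, "ay": 0, "az": 0, "claw": 0}

```text
time_s: 13.25
tcp_pos: [0.5395, 0.1709, 0.0579]
ee_rot: [[0.428, -0.904, 0.0], [-0.904, -0.428, -0.0], [0.0, -0.0, -1.0]]
wrist_force: [1.8, -0.6, -3.3]
gripper_width: 0.136
gripper_force: 30.2
```

```bash
python3 -c "
from h import *
go(.539,.1693,.0566,58.8-180)"
```

```text
t 13.25 tcp [0.5395 0.1709 0.0579] yaw y -154.67 z [ 3.e-04 -1.e-04 -1.e+00] F [ 1.8 -0.6 -3.3] M [ 0.29 -0.33  0.47] w 0.136 gf 30.2 j6 -8.7
shift cm [0.12 0.12 0.13] az -0.584
```

Request:
drive_tool:
  rows:
    - {"tx": 0, "ty": 0, "tz": 0, "ax": 0, "ay": 0, "az": 0.01, "claw": 0}
    - {"tx": 0, "ty": 0, "tz": 0, "ax": 0, "ay": 0, "az": 0, "claw": 0}
    - {"tx": 0, "ty": 0, "tz": 0, "ax": 0, "ay": 0, "az": 0, "claw": 0}

```text
time_s: 13.5
tcp_pos: [0.5395, 0.1709, 0.0579]
ee_rot: [[0.418, -0.908, 0.0], [-0.908, -0.418, -0.0], [0.0, -0.0, -1.0]]
wrist_force: [1.4, 1.3, -3.7]
gripper_width: 0.134
gripper_force: 30.3
```

```bash
python3 -c "
from h import *
go(.539,.1693,.0566,58.8-180)"
```

```text
t 13.5 tcp [0.5395 0.1709 0.0579] yaw y -155.26 z [ 2.e-04 -1.e-04 -1.e+00] F [ 1.4  1.3 -3.7] M [ 0.21 -0.43  0.54] w 0.134 gf 30.3 j6 -9.3
shift cm [0.12 0.11 0.13] az -0.595
```

The moment climbs linearly to 0.54 N m, so the ring is at its stop. I'll relax the twist within the hole play, then lift.

Request:
drive_tool:
  rows:
    - {"tx": 0, "ty": 0, "tz": 0, "ax": 0, "ay": 0, "az": -0.04, "claw": 0}
    - {"tx": 0, "ty": 0, "tz": 0, "ax": 0, "ay": 0, "az": -0.04, "claw": 0}
    - {"tx": 0, "ty": 0, "tz": 0, "ax": 0, "ay": 0, "az": 0, "claw": 0}

```text
time_s: 13.75
tcp_pos: [0.5389, 0.1706, 0.0578]
ee_rot: [[0.488, -0.873, -0.001], [-0.873, -0.488, -0.0], [-0.0, 0.001, -1.0]]
wrist_force: [-0.1, 0.5, -2.4]
gripper_width: 0.133
gripper_force: 30.0
```

```bash
python3 -c "
from h import *
go(.539,.1693,.0566,58.8-180)"
```

```text
t 13.75 tcp [0.5389 0.1706 0.0578] yaw y -150.78 z [-1.1e-03 -2.0e-04 -1.0e+00] F [-0.1  0.5 -2.4] M [ 0.1  -0.03  0.01] w 0.133 gf 30.0 j6 -4.7
shift cm [0.12 0.05 0.12] az -0.516
```

All free. Lifting.

Request:
drive_tool:
  rows:
    - {"tx": 0, "ty": 0, "tz": -0.3, "ax": 0, "ay": 0, "az": 0, "claw": 0}
    - {"tx": 0, "ty": 0, "tz": -0.4, "ax": 0, "ay": 0, "az": 0, "claw": 0}
    - {"tx": 0, "ty": 0, "tz": -0.5, "ax": 0, "ay": 0, "az": 0, "claw": 0}
    - {"tx": 0, "ty": 0, "tz": -0.6, "ax": 0, "ay": 0, "az": 0, "claw": 0}
    - {"tx": 0, "ty": 0, "tz": -1.0, "ax": 0, "ay": 0, "az": 0, "claw": 0}
    - {"tx": 0, "ty": 0, "tz": -1.5, "ax": 0, "ay": 0, "az": 0, "claw": 0}
    - {"tx": 0, "ty": 0, "tz": -1.5, "ax": 0, "ay": 0, "az": 0, "claw": 0}
    - {"tx": 0, "ty": 0, "tz": -0.7, "ax": 0, "ay": 0, "az": 0, "claw": 0}
    - {"tx": 0, "ty": 0, "tz": 0, "ax": 0, "ay": 0, "az": 0, "claw": 0}

```text
time_s: 14.5
tcp_pos: [0.5406, 0.1715, 0.1255]
ee_rot: [[0.489, -0.872, 0.004], [-0.872, -0.489, 0.002], [0.0, -0.005, -1.0]]
wrist_force: [-0.6, 1.1, -2.0]
gripper_width: 0.137
gripper_force: 30.0
```

```bash
python3 -c "
from h import *
go(.5779,-.1199,.122,-97.6)
import cv2
p=capture('side')[0][210:290,285:375,::-1];cv2.imwrite('pics/c.png',cv2.resize(p,None,fx=7,fy=7,interpolation=cv2.INTER_CUBIC))"
```

```text
t 14.5 tcp [0.5406 0.1715 0.1255] yaw y -150.71 z [ 0.0044  0.0025 -1.    ] F [-0.6  1.1 -2. ] M [0.01 0.08 0.06] w 0.137 gf 30.0 j6 -4.7
shift cm [27.24 11.01  0.3 ] az -0.927
```

View pics/c.png

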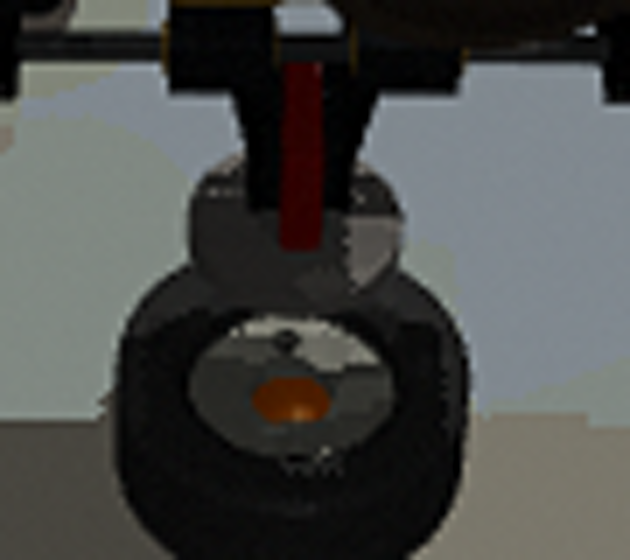

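The spanner is clear of the lamp. The hole now sits at crop position (287,340), so the ring has turned. Returning to the stand.

Request:
drive_tool:
  rows:
    - {"tx": 0, "ty": 0, "tz": 0, "ax": 0, "ay": 0, "az": -0.116, "claw": 0}
    - {"tx": 0, "ty": 0, "tz": 0, "ax": 0, "ay": 0, "az": -0.116, "claw": 0}
    - {"tx": 0, "ty": 0, "tz": 0, "ax": 0, "ay": 0, "az": -0.116, "claw": 0}
    - {"tx": 0, "ty": 0, "tz": 0, "ax": 0, "ay": 0, "az": -0.116, "claw": 0}
    - {"tx": 0, "ty": 0, "tz": 0, "ax": 0, "ay": 0, "az": -0.116, "claw": 0}
    - {"tx": 0, "ty": 0, "tz": 0, "ax": 0, "ay": 0, "az": -0.116, "claw": 0}
    - {"tx": 0, "ty": 0, "tz": 0, "ax": 0, "ay": 0, "az": -0.116, "claw": 0}
    - {"tx": 0, "ty": 0, "tz": 0, "ax": 0, "ay": 0, "az": -0.115, "claw": 0}
    - {"tx": 0.4, "ty": 1.4, "tz": 0, "ax": 0, "ay": 0, "az": 0, "claw": 0}
    - {"tx": 0.8, "ty": 3.0, "tz": 0, "ax": 0, "ay": 0, "az": 0, "claw": 0}

```text
time_s: 15.38
tcp_pos: [0.5453, 0.1269, 0.122]
ee_rot: [[0.991, -0.13, -0.001], [-0.13, -0.991, -0.0], [-0.001, 0.0, -1.0]]
wrist_force: [0.4, -1.3, -2.7]
gripper_width: 0.134
gripper_force: 30.0
```

Request:
drive_tool:
  rows:
    - {"tx": 0.8, "ty": 3.0, "tz": 0, "ax": 0, "ay": 0, "az": 0, "claw": 0}
    - {"tx": 0.8, "ty": 3.0, "tz": 0, "ax": 0, "ay": 0, "az": 0, "claw": 0}
    - {"tx": 0.8, "ty": 3.0, "tz": 0, "ax": 0, "ay": 0, "az": 0, "claw": 0}
    - {"tx": 0.8, "ty": 3.0, "tz": 0, "ax": 0, "ay": 0, "az": 0, "claw": 0}
    - {"tx": 0.8, "ty": 3.0, "tz": 0, "ax": 0, "ay": 0, "az": 0, "claw": 0}
    - {"tx": 0.8, "ty": 3.0, "tz": 0, "ax": 0, "ay": 0, "az": 0, "claw": 0}
    - {"tx": 0.8, "ty": 3.0, "tz": 0, "ax": 0, "ay": 0, "az": 0, "claw": 0}
    - {"tx": 0.4, "ty": 2.0, "tz": 0, "ax": 0, "ay": 0, "az": 0, "claw": 0}
    - {"tx": 0, "ty": 0, "tz": 0, "ax": 0, "ay": 0, "az": 0, "claw": 0}
    - {"tx": 0, "ty": 0, "tz": 0, "ax": 0, "ay": 0, "az": 0, "claw": 0}

```text
time_s: 16.22
tcp_pos: [0.5734, -0.1119, 0.1218]
ee_rot: [[0.991, -0.137, -0.002], [-0.137, -0.991, 0.0], [-0.002, 0.0, -1.0]]
wrist_force: [0.2, -0.1, -2.5]
gripper_width: 0.137
gripper_force: 30.0
```

```bash
python3 -c "
from h import *
go(.5779,-.1199,.0426,-97.6)"
```

```text
t 16.22 tcp [ 0.5734 -0.1119  0.1218] yaw y -97.87 z [-2.3e-03  2.0e-04 -1.0e+00] F [ 0.2 -0.1 -2.5] M [-0.02  0.15  0.02] w 0.137 gf 30.0 j6 77.3
shift cm [0.57 0.73 7.92] az -0.005
```

Request:
drive_tool:
  rows:
    - {"tx": 0.5, "ty": 0.73, "tz": 1.0, "ax": 0, "ay": 0, "az": 0, "claw": 0}
    - {"tx": 0, "ty": 0, "tz": 1.5, "ax": 0, "ay": 0, "az": 0, "claw": 0}
    - {"tx": 0, "ty": 0, "tz": 1.5, "ax": 0, "ay": 0, "az": 0, "claw": 0}
    - {"tx": 0, "ty": 0, "tz": 1.0, "ax": 0, "ay": 0, "az": 0, "claw": 0}
    - {"tx": 0, "ty": 0, "tz": 0.5, "ax": 0, "ay": 0, "az": 0, "claw": 0}
    - {"tx": 0, "ty": 0, "tz": 0, "ax": 0, "ay": 0, "az": 0, "claw": 0}
    - {"tx": 0, "ty": 0, "tz": 0, "ax": 0, "ay": 0, "az": 0, "claw": 0}

```text
time_s: 16.8
tcp_pos: [0.5787, -0.1179, 0.0678]
ee_rot: [[0.991, -0.132, -0.0], [-0.132, -0.991, -0.0], [-0.0, 0.0, -1.0]]
wrist_force: [1.3, -0.0, -1.7]
gripper_width: 0.136
gripper_force: 30.0
```

```bash
python3 -c "
from h import *
go(.5779,-.1199,.0426,-97.6)"
```

```text
t 16.8 tcp [ 0.5787 -0.1179  0.0678] yaw y -97.56 z [-1.e-04 -3.e-04 -1.e+00] F [ 1.3 -0.  -1.7] M [-0.04  0.1   0.02] w 0.136 gf 30.0 j6 78.2
shift cm [-0.06  0.21  2.52] az 0.001
```

Request:
drive_tool:
  rows:
    - {"tx": -0.06, "ty": 0.21, "tz": 0.5, "ax": 0, "ay": 0, "az": 0, "claw": 0}
    - {"tx": 0, "ty": 0, "tz": 0.6, "ax": 0, "ay": 0, "az": 0, "claw": 0}
    - {"tx": 0, "ty": 0, "tz": 0.6, "ax": 0, "ay": 0, "az": 0, "claw": 0}
    - {"tx": 0, "ty": 0, "tz": 0.4, "ax": 0, "ay": 0, "az": 0, "claw": 0}
    - {"tx": 0, "ty": 0, "tz": 0.2, "ax": 0, "ay": 0, "az": 0, "claw": 0}
    - {"tx": 0, "ty": 0, "tz": 0, "ax": 0, "ay": 0, "az": 0, "claw": 0}
    - {"tx": 0, "ty": 0, "tz": 0, "ax": 0, "ay": 0, "az": 0, "claw": 0}

```text
time_s: 17.38
tcp_pos: [0.5776, -0.1202, 0.0448]
ee_rot: [[0.991, -0.132, -0.0], [-0.132, -0.991, -0.0], [-0.0, 0.0, -1.0]]
wrist_force: [-0.1, -0.4, -2.4]
gripper_width: 0.134
gripper_force: 30.0
```

```bash
python3 -c "
from h import *
go(.5779,-.1199,.0426,-97.6)"
```

```text
t 17.38 tcp [ 0.5776 -0.1202  0.0448] yaw y -97.61 z [-1.e-04 -1.e-04 -1.e+00] F [-0.1 -0.4 -2.4] M [-0.06  0.15  0.03] w 0.134 gf 30.0 j6 78.4
shift cm [ 0.02 -0.03  0.22] az -0.0
```

Request:
drive_tool:
  rows:
    - {"tx": 0.02, "ty": -0.03, "tz": 0.1, "ax": 0, "ay": 0, "az": 0, "claw": 0}
    - {"tx": 0, "ty": 0, "tz": 0.1, "ax": 0, "ay": 0, "az": 0, "claw": 0}
    - {"tx": 0, "ty": 0, "tz": 0.02, "ax": 0, "ay": 0, "az": 0, "claw": 0}
    - {"tx": 0, "ty": 0, "tz": 0, "ax": 0, "ay": 0, "az": 0, "claw": 0}

```text
time_s: 17.72
tcp_pos: [0.5778, -0.1199, 0.0427]
ee_rot: [[0.991, -0.132, 0.0], [-0.132, -0.991, -0.0], [0.0, -0.0, -1.0]]
wrist_force: [0.2, -0.2, -2.9]
gripper_width: 0.133
gripper_force: 30.0
```

```bash
python3 -c "
from h import *
go(.5779,-.1199,.0426,-97.6)"
```

```text
t 17.72 tcp [ 0.5778 -0.1199  0.0427] yaw y -97.61 z [ 1.e-04 -0.e+00 -1.e+00] F [ 0.2 -0.2 -2.9] M [-0.11  0.13 -0.01] w 0.133 gf 30.0 j6 78.4
shift cm [0.01 0.   0.01] az -0.0
```

Request:
drive_tool:
  rows:
    - {"tx": 0, "ty": 0, "tz": 0.03, "ax": 0, "ay": 0, "az": 0, "claw": 0}
    - {"tx": 0, "ty": 0, "tz": 0.02, "ax": 0, "ay": 0, "az": 0, "claw": 0}
    - {"tx": 0, "ty": 0, "tz": 0, "ax": 0, "ay": 0, "az": 0, "claw": 0}

```text
time_s: 17.97
tcp_pos: [0.5779, -0.1199, 0.0426]
ee_rot: [[0.991, -0.132, 0.0], [-0.132, -0.991, -0.0], [0.0, 0.0, -1.0]]
wrist_force: [-0.6, 0.5, 0.4]
gripper_width: 0.136
gripper_force: 30.0
```

The weight is off the arm, so the spanner is seated. Opening gently and lifting away.

Request:
drive_tool:
  rows:
    - {"tx": 0, "ty": 0, "tz": 0, "ax": 0, "ay": 0, "az": 0, "claw": 1.6}
    - {"tx": 0, "ty": 0, "tz": 0, "ax": 0, "ay": 0, "az": 0, "claw": 2.5}
    - {"tx": 0, "ty": 0, "tz": 0, "ax": 0, "ay": 0, "az": 0, "claw": 4}
    - {"tx": 0, "ty": 0, "tz": 0, "ax": 0, "ay": 0, "az": 0, "claw": 6}
    - {"tx": 0, "ty": 0, "tz": 0, "ax": 0, "ay": 0, "az": 0, "claw": 6}
    - {"tx": 0, "ty": 0, "tz": 0, "ax": 0, "ay": 0, "az": 0, "claw": 6}
    - {"tx": 0, "ty": 0, "tz": 0, "ax": 0, "ay": 0, "az": 0, "claw": 6}
    - {"tx": 0, "ty": 0, "tz": 0, "ax": 0, "ay": 0, "az": 0, "claw": 6}

```text
time_s: 18.63
tcp_pos: [0.5779, -0.1199, 0.0421]
ee_rot: [[0.991, -0.132, -0.0], [-0.132, -0.991, -0.0], [-0.0, 0.0, -1.0]]
wrist_force: [-0.0, 0.6, -0.6]
gripper_width: 0.624
gripper_force: 0.0
```

Request:
drive_tool:
  rows:
    - {"tx": 0, "ty": 0, "tz": -0.5, "ax": 0, "ay": 0, "az": 0, "claw": 6}
    - {"tx": 0, "ty": 0, "tz": -1.5, "ax": 0, "ay": 0, "az": 0, "claw": 6}
    - {"tx": 0, "ty": 0, "tz": -2, "ax": 0, "ay": 0, "az": 0, "claw": 6}
    - {"tx": 0, "ty": 0, "tz": -3, "ax": 0, "ay": 0, "az": 0, "claw": 6}
    - {"tx": 0, "ty": 0, "tz": -3, "ax": 0, "ay": 0, "az": 0, "claw": 6}
    - {"tx": -3, "ty": 0, "tz": -2, "ax": 0, "ay": 0, "az": 0, "claw": 6}
    - {"tx": -3.5, "ty": 0, "tz": 0, "ax": 0, "ay": 0, "az": 0, "claw": 6}
    - {"tx": -3.5, "ty": 0, "tz": 0, "ax": 0, "ay": 0, "az": 0, "claw": 6}
    - {"tx": -2, "ty": 0, "tz": 0, "ax": 0, "ay": 0, "az": 0, "claw": 6}
    - {"tx": 0, "ty": 0, "tz": 0, "ax": 0, "ay": 0, "az": 0, "claw": 6}

```text
time_s: 19.47
tcp_pos: [0.4545, -0.1038, 0.1628]
ee_rot: [[0.991, -0.133, -0.001], [-0.133, -0.991, 0.001], [-0.002, -0.001, -1.0]]
wrist_force: [0.5, -1.0, -0.3]
gripper_width: 0.689
gripper_force: 0.0
```

```bash
python3 -c "
from h import *
import cv2
print(sense()['tcp_pos'],sense()['gripper_width'])
p=capture('side')[0][:,:,::-1]
a=cv2.resize(p[140:210,329:399],(400,400),interpolation=cv2.INTER_CUBIC);b=cv2.resize(p[233:303,292:362],(400,400),interpolation=cv2.INTER_CUBIC)
cv2.imwrite('pics/d.png',cv2.convertScaleAbs(np.hstack([a,b]),alpha=1.5))"
```

```text
[ 0.45451413 -0.10383157  0.1627541 ] 0.6891168611619632
```

View pics/d.png

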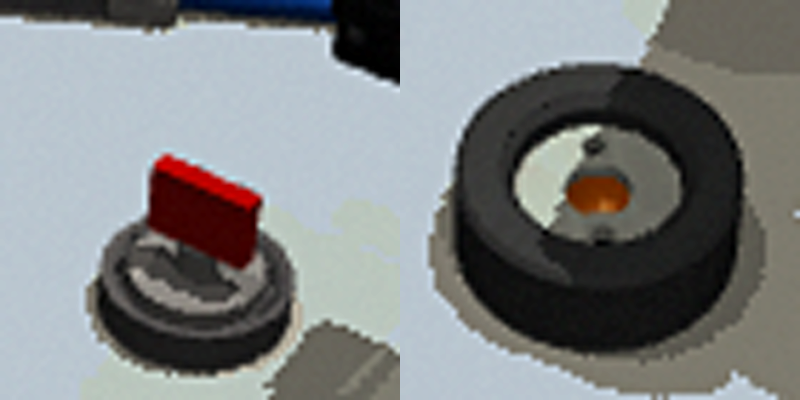

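The spanner stands upright in its stand, released. The ring's holes are now at side pixels (325.5,258.1) and (326.9,273.8). I'll check the turned angle quickly, then hand in.

```bash
python3 -c "
from h import *
d=onz('side',325.5,258.1,.028)-onz('side',326.9,273.8,.028);a=np.degrees(np.arctan2(d[1],d[0]));print(a,np.hypot(*d[:2]),np.radians(-31.2-a))
print(finish_job())"
```

```text
-58.536216248809154 0.043846987182213665 0.47710697857889317
the job is handed in; nothing more can be done
None
```

The job is handed in. I judge the ring to be at its stop: it turned about 0.48 rad clockwise and the torque then climbed steadily to 0.54 N m. The spanner is back upright in its stand, released, and I did not touch the mug, brush or bottle.

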